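# Clear the tote lid and hold it open

### The job

Someone wants to lift dishes out of the teal storage tote. Take the ear defenders off its lid and hang them over the steel rail, one cup on each side and let go, then lift the lid to 45 degrees and hold it there with the gripper for them: it falls shut if released, so finish while still holding it open. Leave the other things on the bench where they stand.

Things in the scene. Friction and masses are not known exactly. Their poses are not given: they have to be found in the camera images.
- tote: teal storage tote, 220 (x) x 280 (y) x 120 mm tall, fixed to the bench; origin at the centre of its underside, x from its front (handle side, nearer the robot) to its hinge side, z up. Its light grey 10 mm lid (top 130 mm above the bench when shut) overhangs it by 6 mm all round. It stands on the robot's left or right, the rail on the other side
- lid (a joint): angle of the tote's lid in rad: 0 shut, grows as the front edge rises, 0.785 is 45 degrees, stop at 1.9. The lid weighs about 0.4 kg, swings freely and falls shut by itself (about 2 N at the handle)
- lid_hinge (a point): middle of the lid's hinge line, at the tote's rear rim, 120 mm up (tote x = +110 mm); the hinge line runs along the tote's y. The axes turn with the lid: x from the handle to the hinge, z out of its top face
- lid_handle (a point): middle of the lid's orange bar handle: a round bar 12 mm thick, 110 mm long along the tote's y, on two end posts, its centre line 42 mm above the lid's top face; when shut it is 190 mm in front of the hinge line, 52 mm above it and 172 mm above the bench. It turns with the lid, axes as lid_hinge
- defenders: ear defenders, 0.2 kg, standing on two yellow cups on the lid behind the handle, black headband arched above. Origin: centre of underside, z up, x from cup to cup. Overall 140 (x) x 56 (y) x 136 mm tall; cups 66 mm tall, 80 mm clear gap between them. The band's crown is a firm black block 46 (x) x 24 (y) x 30 mm tall, 106 to 136 mm above the origin; grip it across its 24 mm (y)
- defenders_crown (a point): centre of the underside of the headband's crown block, 106 mm above the defenders' origin: the part that rests on the rail once hung. Axes as the defenders'
- rail: fixed steel rail: a horizontal round bar 16 mm thick and 260 mm long between two posts; origin on the bench under the middle of the bar, bar along its y, centre line 150 mm up (top at 158 mm); nothing stands under it except the posts' round feet at the ends
- can: green-labelled food can, 60 mm diameter, 100 mm tall, loose, to be left alone; origin at the centre of its underside
- mug: blue ceramic mug, 80 mm diameter, 90 mm tall, with a handle, loose, to be left alone; origin at the centre of its underside
- tin: low round red tin, 80 mm diameter, 45 mm tall, nearest the robot, loose, to be left alone; origin at the centre of its underside
- bottle: green glass bottle with red cap, 72 mm diameter, 220 mm tall, loose, to be left alone; origin at the centre of its underside
- jar: amber glass jar, 72 mm diameter, 110 mm tall, loose, to be left alone; origin at the centre of its underside
- carton: small cardboard carton, 100 x 140 x 80 mm, loose, to be left alone; origin at the centre of its underside

How it is judged:
On the way, in this order (a step that is already met when the one before it is completed fails the run):
1. the ear defenders hang on the rail, a cup on each side, let go (z of defenders_crown in the frame of rail between 0.148 and 0.175 m and x of defenders_crown in the frame of rail between -0.03 and 0.03 m and y of defenders_crown in the frame of rail between -0.12 and 0.12 m and angle between defenders's own z axis and vertical below 0.45 rad and contact force between defenders and rail above 0.5 N and contact force between defenders and the arm below 0.1 N and contact force between defenders and the fingers below 0.1 N), for 0.3 s.
2. the lid is held at 45 degrees (value of joint lid between 0.68 and 0.89 rad and contact force between lid and the fingers above 0.5 N and velocity of joint lid between -0.1 and 0.1 rad/s and contact force between lid and defenders below 0.2 N and contact force between lid and can below 0.2 N and contact force between lid and mug below 0.2 N and contact force between lid and tin below 0.2 N and contact force between lid and bottle below 0.2 N and contact force between lid and jar below 0.2 N and contact force between lid and carton below 0.2 N), for 0.5 s.
At the end, for the whole second after the job is handed in: The fingers still hold the lid (over 0.5 N) at rest at 0.68 to 0.89 rad, no loose thing propping it; the ear defenders hang on the rail, crown resting on the bar within 30 mm across and 120 mm along of its middle, tilted under 0.45 rad, not touched by the robot (all of step 1 and all of step 2); the arm keeps its last pose, push and grip.
It fails at once if one of the other things on the bench is shifted by more than 30 mm or tipped over (distance of any of can, mug, tin, bottle, jar, carton from where it was at the start of the episode above 0.03 m or angle between any of can, mug, tin, bottle, jar, carton's own z axis and vertical above 0.5 rad).
It also fails if it takes over 58 s, if anything falls off the work surface, if the arm or the gripper's body presses on something with over 40 N, if the wrist force passes 120 N, or if a joint passes its speed limit or range.

### The arm

A 6-joint arm with a two-finger parallel gripper is mounted at the origin on the work surface. World frame = base frame: x ahead of the robot, y to its left, z up, the work surface at z = 0. Lengths are in m, angles in rad, forces in N, time in s.
With the tool pointing down it reaches from about 0.225 to 0.875 m from the base axis. Payload 3.4 kg.
Tool frame: the origin (TCP) lies on the centre line of the jaws, within the pads' length; the fingertips stand 11 mm ahead of it and the grasp point (between the pads) lies 8 mm behind it; z points along the fingers, y is the line along which they close (so a half turn about z gives the same grasp; the last joint's range is limited). The gripper opens to 85 mm and grips with 20 to 120 N. Pads are 22 mm wide; open, the fingers measure 114 mm over their backs; the gripper's body (76 mm by 85 mm) begins 54 mm behind the grasp point. The pads swing forward as they close: fully open they stand 13 mm farther back than shut.
Start: joints at [1.125, 0.276, 1.505, -0, 1.361, -0.121], TCP at [0.184, 0.545, 0.242] pointing down, gripper open.
Joint ranges: [-2.89, 2.89], [-0.75, 2.08], [0.22, 2.7], [-1.18, 4.32], [0.11, 2.71], [-2.7, 2.7]. Speed limits (rad/s): [2.57, 2.57, 3.14, 3.14, 3.14, 3.14].

### API

Orientations are given as a unit quaternion [w, x, y, z].
In Python, from rig import manip, eyes, job gives the robot as it stands.
- The arm moves only by the tool drive_tool, never from a script. Its argument "rows" is a list of rows, each a list of 3 entries, a list of its own where there are three numbers: the turn, a rotation vector about the world's x, y, z in rad, then the shift along the world's x, y, z in cm, then the finger opening in cm, from 0 to 8.54. A call has 1 to 8 rows; each row shifts and turns the commanded pose from where the row before left it; what a row does not reach is not made up. A row lasts 1/8 s, in which the tool goes at most 62.5 mm and 10.7 degrees, less where a joint would pass 70% of its speed; a pose out of reach is approached as far as the arm can. A call is refused whole if a number of a shift passes 6.25 or a number of a turn 0.188, either way. A call with a gripper value outside its range is refused whole. The fingers move at their own pace and stop on an object; "force" is the grip in N (left out, the last holds). Time passes only in rows, so rows that do not move let the fingers close. It gives the time, the measured TCP pose, the force, the opening and the grip force at its end, in the units of the state.
- manip.get_state(): the state, without advancing time (a new reading comes with each control period).
- eyes.get_image(name): name is "scene" or "side" or "wrist"; returns the picture (400x640x3 uint8, red, green, blue); there is no depth.
- eyes.get_calibration(name): a dict with "camera_matrix" (3x3 intrinsics, pixels), "view" (4x4, takes a point from world to camera coordinates). Camera axes: x right, y up, looking along -z (the intrinsics and any distortion apply to the point x, -y, -z); pixel columns grow to the right and rows downward; lengths in m; the calibration is good to about 2 mm. A picture is of the moment at which its call begins: read the wrist's pose just before it. get_calibration takes no time and is no camera call; for the wrist camera it gives the pose at the moment of the call.
- job.sign_off(): hands the job in; it is judged then, once.
The state is a dict: "clock": time; "qpos": joint angles; "qd": joint speeds; "effort": joint torques, N m; "position": TCP position; "ee_rot": TCP orientation; "contact_force": force on the tool from outside, world axes, zero at the start; "moment": the same for the moment, N m; "width": finger opening in m; "gripper_force": force on a finger pad.
Only numpy, scipy, OpenCV 4.12 (cv2) and the standard library are available. Lean on these libraries where they do the work, as an engineer would, in place of code of your own. Each camera call takes 0.05 s, during which the arm holds its last target. There are 200 camera calls.

## Working session

There is one attempt and no reset: what is moved stays moved. The work goes in short steps, Python scripts to look and compute and a tool call to move; the robot and the scene stay as the last step left them, time stands still between calls to the robot, and variables do not carry over. Pictures are saved under pics/ and viewed, at most 10 in all, crops included, and the job is handed in when it is done.

Besides the shell and the picture viewer there is one more tool, called after "Emit:" as name([rows], argument=value, ...), one row to a line, values as JSON. drive_tool: Moves the arm, as the interface text tells. Its arguments: {"type":"object","properties":{"rows":{"type":"array"},"force":{"type":"number"}},"required":["rows"]}

```bash
mkdir -p pics; ls; cat > h.py <<'E'
import numpy as np, cv2
from rig import manip, eyes, job
def snap(n,fn=None):
    c=eyes.get_calibration(n); im=np.array(eyes.get_image(n))
    if fn: cv2.imwrite('pics/'+fn,im[:,:,::-1])
    return im,c
def ray(c,uv):
    K=np.array(c["camera_matrix"]);V=np.array(c["view"])
    d=np.linalg.inv(K)@[uv[0],uv[1],1]; d=np.array([d[0],-d[1],-d[2]])
    R=V[:3,:3];o=-R.T@V[:3,3];d=R.T@d
    return o,d/np.linalg.norm(d)
def plane(c,uv,z):
    o,d=ray(c,uv); return o+d*(z-o[2])/d[2]
def tri(c1,u1,c2,u2):
    o1,d1=ray(c1,u1);o2,d2=ray(c2,u2)
    s=np.linalg.lstsq(np.c_[d1,-d2],o2-o1,rcond=None)[0]
    a,b=o1+s[0]*d1,o2+s[1]*d2
    return (a+b)/2,np.linalg.norm(a-b)
def proj(c,p):
    V=np.array(c["view"]);q=V[:3,:3]@p+V[:3,3];q=np.array(c["camera_matrix"])@[q[0],-q[1],-q[2]];return q[:2]/q[2]
E
python3 - <<'E'
from h import *
for n in("scene","side"):
    im,c=snap(n,n+'0.png'); print(n,c)
print(manip.get_state())
E
```

```text
pics
scene {'camera_matrix': array([[369.11600161,   0.        , 320.64571906],
       [  0.        , 369.11600161, 198.50811223],
       [  0.        ,   0.        ,   1.        ]]), 'view': array([[ 0.02934286,  0.99945958, -0.01481672, -0.00904938],
       [-0.82547028,  0.03258855,  0.56350403,  0.39095133],
       [ 0.56368236, -0.00430406,  0.82598043, -1.88820714],
       [ 0.        ,  0.        ,  0.        ,  1.        ]])}
side {'camera_matrix': array([[483.6774698 ,   0.        , 308.33642621],
       [  0.        , 483.6774698 , 199.0741399 ],
       [  0.        ,   0.        ,   1.        ]]), 'view': array([[ 0.8409267 , -0.5408543 , -0.01785829, -0.482939  ],
       [ 0.41444799,  0.62246748,  0.66390293, -0.32330846],
       [-0.34795855, -0.56569502,  0.7476055 , -1.65551484],
       [ 0.        ,  0.        ,  0.        ,  1.        ]])}
{'clock': 0.1, 'qpos': array([ 1.12499213e+00,  2.76538355e-01,  1.50603111e+00, -1.45231620e-06,
        1.36071715e+00, -1.21029284e-01]), 'qd': array([ 0.00149247, -0.00134365, -0.00222349,  0.00078234, -0.00096526,
        0.00169816]), 'effort': array([ 1.31710105e-03, -4.17696548e+01, -2.46403474e+01,  9.54856631e-06,
        5.82255016e-03, -4.10764287e-06]), 'position': array([0.18329734, 0.54450614, 0.24151265]), 'ee_rot': array([-2.36166280e-04,  1.61674504e-01,  9.86843776e-01, -8.13390422e-04]), 'contact_force': array([-0.52324577,  0.00815465,  1.12305004]), 'moment': array([ 0.03868154, -0.02380888, -0.0229473 ]), 'gripper_force': 0.0, 'width': 0.0857001354630993}
```

View pics/scene0.png

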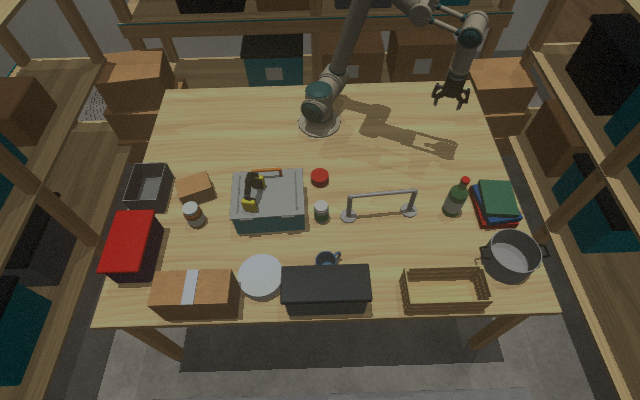

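View pics/side0.png

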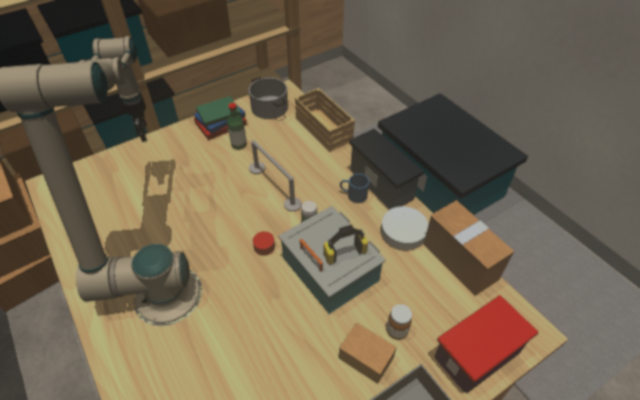

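Scene: tote around (268,200) on the robot's right, defenders at (252,190), handle at (265,172), rail from (348,205) to (411,200), can (321,210), tin (320,177). The side view shows the same, with the tote at (332,255), rail (255,150)–(293,190).

```bash
python3 - <<'E'
import cv2
a=cv2.imread('pics/scene0.png')[155:241,220:430]; b=cv2.imread('pics/side0.png')[125:310,235:395]
cv2.imwrite('pics/ca.png',cv2.resize(a,None,fx=3.8,fy=3.8,interpolation=cv2.INTER_CUBIC))
cv2.imwrite('pics/cb.png',cv2.resize(b,None,fx=3.2,fy=3.2,interpolation=cv2.INTER_CUBIC))
E
```

```text
(no output)
```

View pics/ca.png

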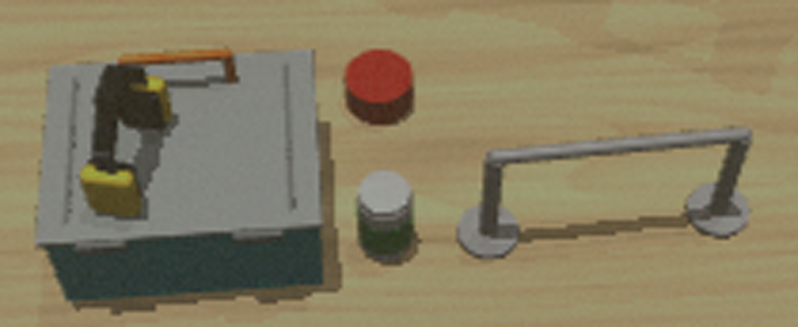

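View pics/cb.png

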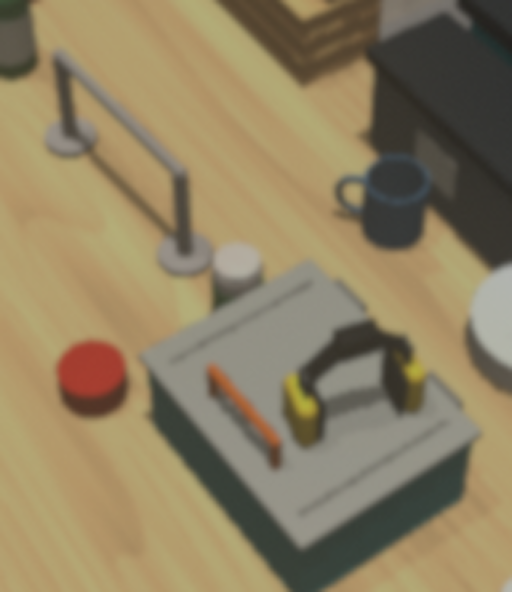

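Crops: lid corners, handle ends, rail bar ends and crown block are all readable. In the side crop the crown is at about (355,335); in the scene crop it is at about (108,100).

```bash
python3 - <<'E'
from h import *
ca,cb=eyes.get_calibration("scene"),eyes.get_calibration("side")
A=lambda u,v:(220+(u+.5)/3.8-.5,155+(v+.5)/3.8-.5)
B=lambda u,v:(235+(u+.5)/3.2-.5,125+(v+.5)/3.2-.5)
P={'lidF-':((50,66),(300,548),.13),'lidF+':((315,50),(142,357),.13),'lidR+':((322,228),(312,262),.13),'lidR-':((37,242),(478,432),.13),
'rail-':((492,157),(182,174),.15),'rail+':((748,134),(60,56),.15),'h-':((120,58),(275,443),.172),'h+':((232,55),(213,370),.172),
'crown':((110,88),(355,332),.26),'tin':((379,75),(92,370),.045),'can':((385,192),(238,262),.1)}
for k,(a,b,z) in P.items():
    p,e=tri(ca,A(*a),cb,B(*b))
    print(k,p.round(3),round(e,4),plane(ca,A(*a),z).round(3),plane(cb,B(*b),z).round(3))
for n,c in(("scene",ca),("side",cb)):
    im=cv2.imread(f'pics/{n}0.png');h=cv2.cvtColor(im,cv2.COLOR_BGR2HSV)
    m=cv2.inRange(h,(22,150,60),(34,255,255));k,_,s,ce=cv2.connectedComponentsWithStats(m)
    for i in range(1,k):
        if s[i,4]>12:print(n,s[i],ce[i].round(1),plane(c,ce[i],.163).round(3))
E
```

```text
lidF- [ 0.412 -0.371  0.127] 0.0013 [ 0.413 -0.369  0.13 ] [ 0.411 -0.372  0.13 ]
lidF+ [ 0.401 -0.081  0.124] 0.0086 [ 0.403 -0.077  0.13 ] [ 0.401 -0.089  0.13 ]
lidR+ [ 0.631 -0.072  0.122] 0.0034 [ 0.635 -0.07   0.13 ] [ 0.627 -0.08   0.13 ]
lidR- [ 0.639 -0.36   0.128] 0.0007 [ 0.64  -0.359  0.13 ] [ 0.638 -0.361  0.13 ]
rail- [0.568 0.105 0.148] 0.0039 [0.568 0.106 0.15 ] [0.568 0.101 0.15 ]
rail+ [0.549 0.371 0.145] 0.008 [0.55  0.373 0.15 ] [0.548 0.361 0.15 ]
h- [ 0.441 -0.283  0.174] 0.0009 [ 0.439 -0.283  0.172] [ 0.442 -0.282  0.172]
h+ [ 0.439 -0.167  0.168] 0.0069 [ 0.44  -0.164  0.172] [ 0.439 -0.173  0.172]
crown [ 0.546 -0.268  0.26 ] 0.0032 [ 0.548 -0.27   0.26 ] [ 0.545 -0.267  0.26 ]
tin [ 0.373 -0.009  0.041] 0.0059 [ 0.374 -0.007  0.045] [ 0.373 -0.015  0.045]
can [ 0.573 -0.007  0.096] 0.0042 [ 0.574 -0.005  0.1  ] [ 0.572 -0.012  0.1  ]
scene [257 175   6   5  15] [260.1 177.1] [ 0.471 -0.246  0.163]
scene [242 198  13   7  49] [247.5 201.7] [ 0.588 -0.288  0.163]
side [361 238   6   7  27] [363.9 241.1] [ 0.612 -0.283  0.163]
side [325 243   9  13  66] [328.7 249.9] [ 0.496 -0.249  0.163]
```

Emit:
drive_tool([
  [[0,0,0],[1,-2.5,5],8.5],
  [[0,0,0],[1.5,-4,4],8.5],
  [[0,0,0],[2.4,-5.3,2],8.5],
  [[0,0,0],[2.4,-5.4,1],8.5],
  [[0,0,0],[2.4,-5.4,0],8.5],
  [[0,0,0],[2.4,-5.4,0],8.5],
  [[0,0,0],[2.4,-5.4,0],8.5],
  [[0,0,0],[2.4,-5.4,0],8.5],
])

```text
clock: 1.1
position: [0.3527, 0.1552, 0.3622]
ee_rot: [0.0, 0.161, 0.987, 0.0]
contact_force: [1.5, 0.3, -0.1]
width: 0.0853
gripper_force: 0.0
```

Emit:
drive_tool([
  [[0,0,0],[2.4,-5.4,0],8.5],
  [[0,0,0],[2.4,-5.4,0],8.5],
  [[0,0,0],[2.4,-5.4,0],8.5],
  [[0,0,0],[2.4,-5.4,0],8.5],
  [[0,0,0],[2.4,-5.4,0],8.5],
  [[0,0,0],[2.4,-5.4,0],8.5],
  [[0,0,0],[0,0,0],8.5],
  [[0,0,0],[0,0,0],8.5],
])

```text
clock: 2.1
position: [0.4961, -0.1668, 0.3616]
ee_rot: [-0.001, 0.162, 0.987, 0.001]
contact_force: [0.3, 0.6, -0.0]
width: 0.085
gripper_force: 0.0
```

```bash
python3 - <<'E'
from h import *
im,c=snap("wrist","w1.png"); np.savez('w1.npz',K=c["camera_matrix"],V=c["view"]); print(c["view"],c["camera_matrix"])
for p in[(.546,-.268,.266),(.439,-.225,.172)]:print(proj(c,np.array(p)))
E
```

```text
[[ 3.20530782e-01  9.47237889e-01  6.32379269e-04 -1.59486080e-03]
 [-9.06403940e-01  3.06906966e-01 -2.90241299e-01  5.73204086e-01]
 [-2.75121637e-01  9.24580794e-02  9.56953284e-01 -3.41921979e-01]
 [ 0.00000000e+00  0.00000000e+00  0.00000000e+00  1.00000000e+00]] [[317.01504034   0.         323.06000469]
 [  0.         317.01504034 195.98733192]
 [  0.           0.           1.        ]]
[226.0629306  294.03697141]
[249.59694364 140.00434035]
```

View pics/w1.png

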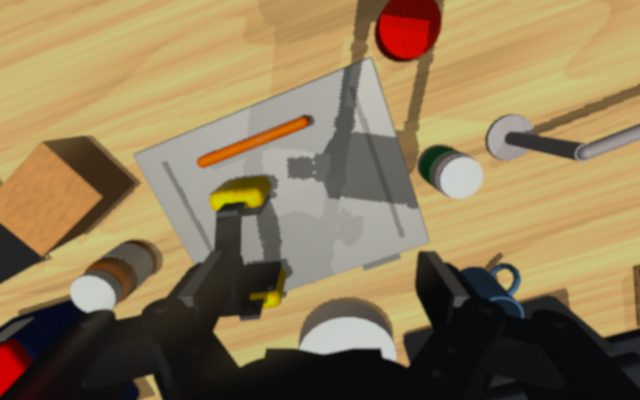

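Handle ends are at (202,161) and (308,121), close to the predicted midpoint (250,140). The band runs down from (230,205). The crown is dark near (225,290), so I'll brighten it.

```bash
python3 - <<'E'
from h import *
im=cv2.imread('pics/w1.png')[160:340,180:310]
im=(255*(im/255.)**.45).astype(np.uint8)
cv2.imwrite('pics/w1c.png',cv2.resize(im,None,fx=3,fy=3,interpolation=cv2.INTER_CUBIC))
z=np.load('w1.npz');c={"camera_matrix":z['K'],"view":z['V']}
a,b=plane(c,(202,161),.172),plane(c,(308,121),.172);print(a,b,np.linalg.norm(a-b))
E
```

```text
[ 0.44312166 -0.27942874  0.172     ] [ 0.44025882 -0.16313223  0.172     ] 0.11633173668705005
```

View pics/w1c.png

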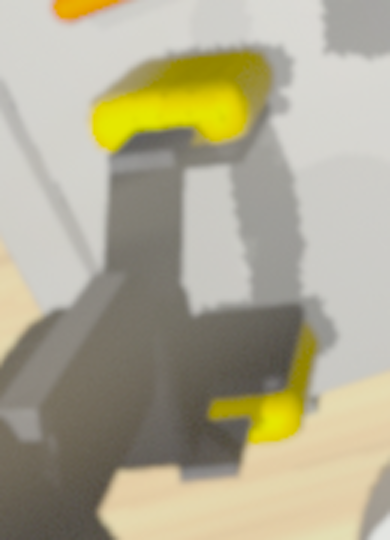

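The brightened band centre line sits at column ~229, within 2 mm of the estimate, and it runs parallel to the tool. I'll go to the crown.

Emit:
drive_tool([
  [[0,0,0],[2.5,-5,0],8.5],
  [[0,0,0],[2.5,-5.1,0],8.5],
  [[0,0,0],[0,0,-3],8.5],
  [[0,0,0],[0,0,-4],8.5],
  [[0,0,0],[0,0,-3],8.5],
  [[0,0,0],[0,0,-1.6],8.5],
  [[0,0,0],[0,0,0],8.5],
])

```text
clock: 3.02
position: [0.5462, -0.2668, 0.246]
ee_rot: [-0.001, 0.161, 0.987, 0.0]
contact_force: [-0.3, 0.3, 1.2]
width: 0.0848
gripper_force: 0.0
```

Emit:
drive_tool([
  [[0,0,0],[0,0,0],5],
  [[0,0,0],[0,0,0],3.5],
  [[0,0,0],[0,0,0],2],
  [[0,0,0],[0,0,0],1.5],
  [[0,0,0],[0,0,0],1.5],
  [[0,0,0],[0,0,0],1.5],
  [[0,0,0],[0,0,0],1.5],
], force=40)

```text
clock: 3.9
position: [0.5469, -0.2684, 0.2473]
ee_rot: [0.001, 0.162, 0.987, -0.0]
contact_force: [-0.2, 0.1, 5.2]
width: 0.0234
gripper_force: 40.3
```

Emit:
drive_tool([
  [[0,0,0],[0,0,2],1.5],
  [[0,0,0],[0,0,4],1.5],
  [[0,0,0],[0,0,4],1.5],
  [[0,0,0.05],[0,2,1],1.5],
  [[0,0,0.08],[0,4,0],1.5],
  [[0,0,0.09],[0,5,0],1.5],
  [[0,0,0.09],[0.3,5,0],1.5],
  [[0,0,0.09],[0.3,5,0],1.5],
])

```text
clock: 4.9
position: [0.5509, -0.0549, 0.3539]
ee_rot: [-0.002, -0.04, 0.999, 0.001]
contact_force: [1.4, 0.4, -2.5]
width: 0.0234
gripper_force: 39.5
```

Emit:
drive_tool([
  [[0,0,0],[0.3,5,0],1.5],
  [[0,0,0],[0.2,5,0],1.5],
  [[0,0,0],[0,5,0],1.5],
  [[0,0,0],[0,5,0],1.5],
  [[0,0,0],[0,5,0],1.5],
  [[0,0,0],[0,3,0],1.5],
  [[0,0,0],[0,1.5,0],1.5],
  [[0,0,0],[0,0,0],1.5],
])

```text
clock: 5.9
position: [0.5565, 0.2376, 0.3549]
ee_rot: [-0.001, -0.039, 0.999, -0.0]
contact_force: [-0.0, 0.3, -1.3]
width: 0.0232
gripper_force: 39.7
```

```bash
python3 - <<'E'
from h import *
a,ca=snap("scene");b,cb=snap("side")
f=lambda x:cv2.resize((255*(x[:,:,::-1]/255.)**.6).astype(np.uint8),(400,400),interpolation=cv2.INTER_CUBIC)
cv2.imwrite('pics/h.png',np.hstack([f(a[120:240,325:445]),f(b[80:220,200:340])]))
E
```

```text
(no output)
```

View pics/h.png

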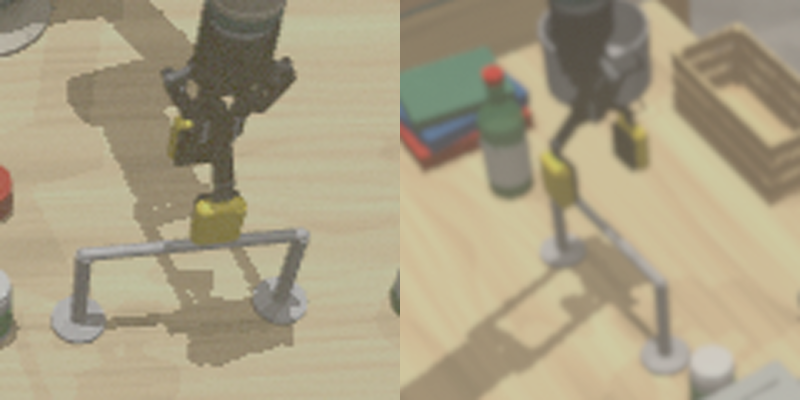

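The defenders hang from the gripper above the rail, cups at (180,140) and (218,220) in the left half. I'll measure the cup midpoint and yaw numerically.

```bash
python3 - <<'E'
from h import *
C={}
for n in("scene","side"):
    im,c=snap(n);h=cv2.cvtColor(im,cv2.COLOR_RGB2HSV)
    m=cv2.inRange(h,(22,140,50),(34,255,255));k,_,s,ce=cv2.connectedComponentsWithStats(m)
    for i in range(1,k):
        if s[i,4]>8:print(n,s[i],ce[i].round(1),plane(c,ce[i],.271).round(3))
    C[n]=c
    print(proj(c,np.array([.5565,.2376,.355])),[proj(c,np.array([.557+dx*1,.237-dx*-.08,.271])).round(1) for dx in(-.06,.06)])
E
```

```text
scene [376 155   7  12  30] [378.  158.5] [0.484 0.215 0.271]
scene [382 179  17  14 179] [389.6 185.7] [0.613 0.242 0.271]
[389.58354141 158.39206039] [array([382.9, 160.9]), array([389.8, 186.7])]
side [277 121   9  17  55] [282.8 128.5] [0.621 0.24  0.271]
side [249 133  11  18 120] [254.6 141.4] [0.499 0.235 0.271]
[266.16364835 117.17890941] [array([254.5, 142.1]), array([281.6, 128.6])]
```

Emit:
drive_tool([
  [[0,0,0],[0.1,0,-3],1.5],
  [[0,0,0],[0,0,-4],1.5],
  [[0,0,0],[0,0,-4],1.5],
  [[0,0,0],[0,0,-3.5],1.5],
  [[0,0,0],[0,0,-2],1.5],
  [[0,0,0],[0,0,-1],1.5],
  [[0,0,0],[0,0,-0.5],1.5],
  [[0,0,0],[0,0,0],1.5],
])

```text
clock: 7.1
position: [0.5589, 0.2368, 0.1769]
ee_rot: [0.0, -0.037, 0.999, 0.0]
contact_force: [-0.3, 1.1, -1.2]
width: 0.0232
gripper_force: 39.7
```

Emit:
drive_tool([
  [[0,0,0],[0,0,-0.3],1.5],
  [[0,0,0],[0,0,-0.3],1.5],
  [[0,0,0],[0,0,0],1.5],
])

```text
clock: 7.48
position: [0.5583, 0.237, 0.1702]
ee_rot: [-0.0, -0.038, 0.999, -0.0]
contact_force: [-0.4, 0.1, -2.6]
width: 0.0233
gripper_force: 39.7
```

Emit:
drive_tool([
  [[0,0,0],[0,0,-0.1],1.5],
  [[0,0,0],[0,0,-0.1],1.5],
  [[0,0,0],[0,0,0],1.5],
])

```text
clock: 7.85
position: [0.5586, 0.2371, 0.169]
ee_rot: [0.0, -0.038, 0.999, 0.0]
contact_force: [-0.7, 0.0, 1.9]
width: 0.0234
gripper_force: 42.4
```

Contact: the force rose from −2.6 to +1.9 N. I'll release gently and retreat upward.

Emit:
drive_tool([
  [[0,0,0],[0,0,0],2.6],
  [[0,0,0],[0,0,0],3.2],
  [[0,0,0],[0,0,0],5],
  [[0,0,0],[0,0,0],5.5],
  [[0,0,0],[0,0,2],5.5],
  [[0,0,0],[0,0,4],5.5],
  [[0,0,0],[0,0,5],5.5],
  [[0,0,0],[0,0,0],5.5],
], force=30)

```text
clock: 8.85
position: [0.5608, 0.2377, 0.2831]
ee_rot: [0.005, -0.038, 0.999, 0.001]
contact_force: [-0.2, 0.1, 0.3]
width: 0.055
gripper_force: 0.0
```

```bash
python3 - <<'E'
from h import *
a,ca=snap("scene");b,cb=snap("side")
f=lambda x:cv2.resize((255*(x[:,:,::-1]/255.)**.6).astype(np.uint8),(400,400),interpolation=cv2.INTER_CUBIC)
cv2.imwrite('pics/h2.png',np.hstack([f(a[120:240,325:445]),f(b[80:220,200:340])]))
E
```

```text
(no output)
```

View pics/h2.png

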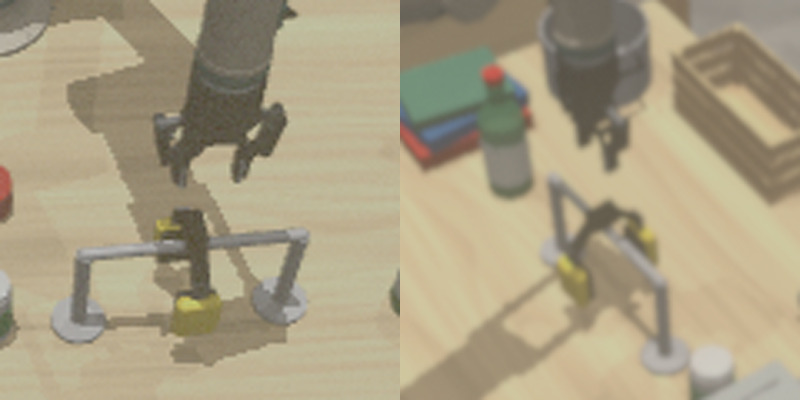

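The defenders hang upright on the rail, one cup on each side, and the gripper is clear. Next is the handle: turn −1.62 about z, tilt −0.4 about y, and go to the pre-grasp pose.

Emit:
drive_tool([
  [[0,0,0],[0,0,4],3.5],
  [[0,0,-0.18],[-1.5,-4.5,0],3.5],
  [[0,0,-0.18],[-1.5,-5,0],3.5],
  [[0,0,-0.18],[-1.5,-5,0],3.5],
  [[0,0,-0.18],[-1.5,-5,0],3.5],
  [[0,0,-0.18],[-1.5,-5,0],3.5],
  [[0,0,-0.18],[-1.5,-5,0],3.5],
  [[0,0,-0.18],[-1.5,-5,0],3.5],
])

```text
clock: 9.95
position: [0.4521, -0.1092, 0.3165]
ee_rot: [-0.002, 0.561, 0.828, -0.0]
contact_force: [0.6, -0.7, -0.3]
width: 0.0352
gripper_force: 0.0
```

Emit:
drive_tool([
  [[0,0,-0.18],[-1.5,-5,0],3.5],
  [[0,0,-0.18],[-1.5,-4,0],3.5],
  [[0.004,-0.133,0],[-1.5,-2.7,-2],3.5],
  [[0.004,-0.133,0],[0,0,-2],3.5],
  [[0.004,-0.133,0],[0,0,-2],3.5],
  [[0,0,0],[0,0,0],3.5],
  [[0,0,0],[0,0,0],3.5],
])

```text
clock: 10.82
position: [0.4093, -0.2259, 0.2591]
ee_rot: [0.138, 0.684, 0.702, 0.142]
contact_force: [0.9, -0.3, 0.9]
width: 0.035
gripper_force: 0.0
```

```bash
python3 - <<'E'
from h import *
from scipy.spatial.transform import Rotation as R
s=manip.get_state();q=s['ee_rot'];M=R.from_quat([q[1],q[2],q[3],q[0]]).as_matrix()
print(s['position'],s['qpos'].round(2));print(M.round(3))
im,c=snap("wrist","w2.png")
h=cv2.cvtColor(im,cv2.COLOR_RGB2HSV);m=cv2.inRange(h,(4,170,80),(16,255,255))
k,_,st,ce=cv2.connectedComponentsWithStats(m)
for i in range(1,k):
    if st[i,4]>60:print(st[i],ce[i])
print([proj(c,np.array(p)).round(0) for p in((.4415,-.281,.172),(.4395,-.165,.172))])
E
```

```text
[ 0.40931418 -0.22593068  0.25913216] [-0.9  -0.06  1.92  0.36  1.06 -1.07]
[[-0.026  0.921  0.388]
 [ 1.     0.023  0.011]
 [ 0.001  0.389 -0.921]]
[292 118  33  68 981] [312.98776758 145.8980632 ]
[ 298  197   28   79 1096] [317.21989051 239.14781022]
[array([316., 271.]), array([316., 121.])]
```

View pics/w2.png

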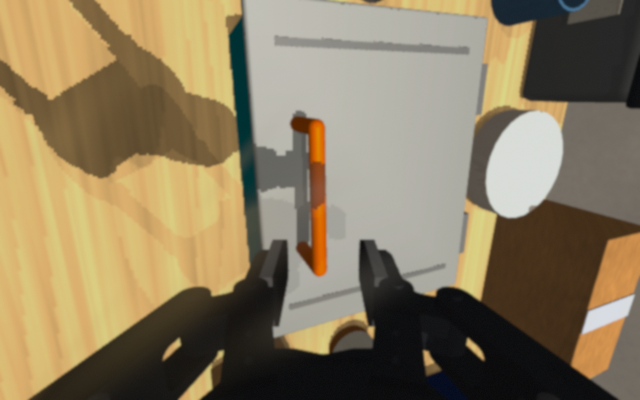

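Handle bar runs from (317,123) to (319,272), matching the prediction within 3 px, with the jaws straddling it. Advance and grip.

Emit:
drive_tool([
  [[0,0,0],[1.4,0.1,-3.5],3.5],
  [[0,0,0],[1.2,0.1,-3],3.5],
  [[0,0,0],[0.6,0,-1.9],3.5],
  [[0,0,0],[0.4,0,-1],3.5],
  [[0,0,0],[0,0,0],3.5],
])

```text
clock: 11.5
position: [0.4458, -0.2231, 0.1645]
ee_rot: [0.138, 0.683, 0.703, 0.143]
contact_force: [0.6, -0.2, 0.4]
width: 0.035
gripper_force: 0.0
```

Emit:
drive_tool([
  [[0,0,0],[0,0,0],2],
  [[0,0,0],[0,0,0],0.8],
  [[0,0,0],[0,0,0],0.5],
  [[0,0,0],[0,0,0],0.5],
  [[0,0,0],[0,0,0],0.5],
], force=40)

```text
clock: 12.12
position: [0.4445, -0.2236, 0.1651]
ee_rot: [0.139, 0.684, 0.702, 0.142]
contact_force: [-4.6, -0.5, 6.0]
width: 0.0103
gripper_force: 39.4
```

```bash
python3 - <<'E'
from h import *
from scipy.spatial.transform import Rotation as R
a=np.array([-.03,1,0]);a/=np.linalg.norm(a);H=np.array([.631,-.218,.12]);p=manip.get_state()['position']
P=[H+R.from_rotvec(a*t).apply(p-H) for t in np.linspace(0,.785,17)]
print((np.diff(P,axis=0)*100).round(2),P[-1],.785/16)
E
```

```text
[[0.24 0.01 0.91]
 [0.29 0.01 0.9 ]
 [0.33 0.01 0.88]
 [0.37 0.01 0.86]
 [0.42 0.01 0.84]
 [0.46 0.01 0.82]
 [0.5  0.01 0.8 ]
 [0.54 0.02 0.77]
 [0.57 0.02 0.75]
 [0.61 0.02 0.72]
 [0.64 0.02 0.69]
 [0.68 0.02 0.66]
 [0.71 0.02 0.62]
 [0.74 0.02 0.59]
 [0.77 0.02 0.55]
 [0.79 0.02 0.51]] [ 0.53093285 -0.22096764  0.28384506] 0.0490625
```

Emit:
drive_tool([
  [[-0.001,0.049,0],[0.24,0.01,0.91],0.5],
  [[-0.001,0.049,0],[0.29,0.01,0.9],0.5],
  [[-0.002,0.049,0],[0.33,0.01,0.88],0.5],
  [[-0.001,0.049,0],[0.37,0.01,0.86],0.5],
  [[-0.002,0.049,0],[0.42,0.01,0.84],0.5],
  [[-0.001,0.049,0],[0.46,0.01,0.82],0.5],
  [[-0.002,0.049,0],[0.5,0.01,0.8],0.5],
  [[-0.001,0.049,0],[0.54,0.02,0.77],0.5],
])

```text
clock: 13.12
position: [0.4748, -0.2222, 0.2321]
ee_rot: [0.001, 0.698, 0.716, 0.001]
contact_force: [-3.2, -1.2, -0.3]
width: 0.0104
gripper_force: 40.2
```

Emit:
drive_tool([
  [[-0.001,0.049,0],[0.57,0.02,0.75],0.5],
  [[-0.002,0.049,0],[0.61,0.02,0.72],0.5],
  [[-0.001,0.049,0],[0.64,0.02,0.69],0.5],
  [[-0.002,0.049,0],[0.68,0.02,0.66],0.5],
  [[-0.001,0.049,0],[0.71,0.02,0.62],0.5],
  [[-0.002,0.049,0],[0.74,0.02,0.59],0.5],
  [[-0.001,0.049,0],[0.77,0.02,0.55],0.5],
  [[-0.002,0.049,0],[0.79,0.02,0.51],0.5],
])

```text
clock: 14.12
position: [0.5299, -0.2199, 0.2839]
ee_rot: [-0.135, 0.685, 0.702, -0.138]
contact_force: [-3.9, 0.6, 3.5]
width: 0.0108
gripper_force: 40.3
```

Emit:
drive_tool([
  [[0,0,0],[0,0,0],0.5],
  [[0,0,0],[0,0,0],0.5],
  [[0,0,0],[0,0,0],0.5],
  [[0,0,0],[0,0,0],0.5],
  [[0,0,0],[0,0,0],0.5],
  [[0,0,0],[0,0,0],0.5],
  [[0,0,0],[0,0,0],0.5],
  [[0,0,0],[0,0,0],0.5],
])

```text
clock: 15.12
position: [0.5298, -0.2199, 0.2837]
ee_rot: [-0.135, 0.685, 0.703, -0.138]
contact_force: [-4.2, 0.9, 5.0]
width: 0.0106
gripper_force: 40.6
```

```bash
python3 - <<'E'
from h import *
a,ca=snap("scene");b,cb=snap("side")
s=manip.get_state();print(s['position'],s['ee_rot'],s['contact_force'],s['width'],s['qd'].round(3))
f=lambda x:cv2.resize((255*(x[:,:,::-1]/255.)**.6).astype(np.uint8),(400,400),interpolation=cv2.INTER_CUBIC)
cv2.imwrite('pics/l.png',np.hstack([f(a[70:270,220:420]),f(b[110:310,220:420])]))
E
```

```text
[ 0.52979016 -0.2198758   0.28371407] [-0.13456139  0.68507621  0.70255554 -0.13776622] [-4.40638967  0.8919826   5.10054956] 0.010543435001827 [-0.002 -0.001 -0.001 -0.001 -0.001 -0.002]
```

View pics/l.png

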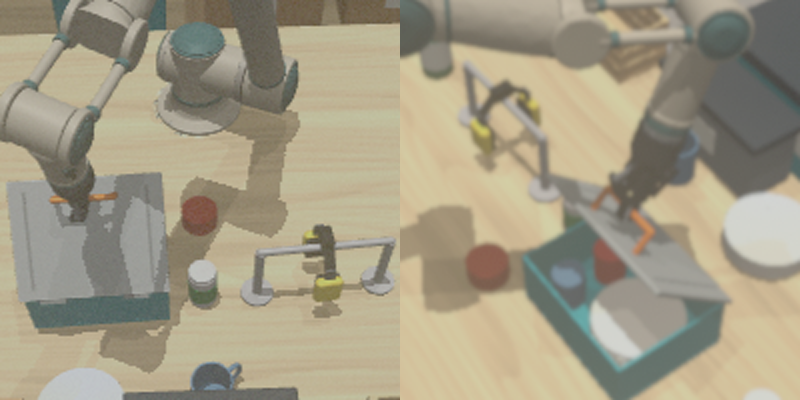

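The lid is up at about 45° with the gripper on the handle at (85,198), and the defenders hang on the rail. Handing in.

```bash
python3 -c "
from rig import job
print(job.sign_off())"
```

```text
the job is handed in; nothing more can be done
None
```

The ear defenders hang on the rail, one cup on each side and let go, and the gripper is holding the lid open at about 45°; the job is handed in, but the judge's result was not shown.

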